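Slide the boot brush into its bench rail and close the keeper

TASK

Put the bench boot brush (the one with the metal flanged foot) back in its aluminium rail: feed its foot in, bristles up, at the rail's open flared end and slide it fully home against the end stop. Then, with the brush home, turn the wooden keeper all the way across the open end behind it so the brush cannot slide out, and let go. Leave the other things on the bench where they are.

Things in the scene. Friction and masses are not known exactly. Their poses are not given: they have to be found in the camera images.
- brush_mid (a point): Centre of the loose bench boot brush, half-way up: 33 mm above its underside. x along its length, z up, bristles up; alike end for end, so either end may lead. Grip its wooden block across the 46 mm width: block 130 mm long, 18 to 46 mm above the underside; stiff bristles 118 x 36 mm on top, up to 66 mm. About 0.3 kg. Starts standing on the bench, left of the rail, yaw varies.
- bootbrush: The same boot brush; origin on its underside below its centre, same axes. Its steel foot: a flange 5 mm thick, 130 mm long and 60 mm wide with half-round ends (radius 30 mm), then a neck 30 mm wide, 100 mm long and 13 mm high up to the wooden block.
- rail_home (a point): Where brush_mid is when the brush rests fully home in the rail, 37 mm above the bench. x points along the rail from open end to end stop (slide-in direction), z up. Fixed aluminium C-channel, 170 mm long, 76 wide: floor 4 mm thick; groove 64 mm wide, from 4 to 14 mm above the bench; two lips above it (top at 18 mm) leave a slot 44 mm wide. Face of the 30 mm high stop 65 mm beyond.
- rail_mouth (a point): Centre of the rail's open end, on the front edge of its floor (4 mm above the bench), 95 mm before rail_home; axes as rail_home. The side walls flare outwards over the last 25 mm to guide the flange in; groove and lips begin 70 mm before rail_home. Only here can the 60 mm flange enter.
- keeper_pivot (a point): Pivot axis of the keeper, beside the rail's open end: 77 mm before rail_home along the rail's x and 64 mm to its +y side, 26 mm above the bench. Axes as rail_home.
- keeper_knob (a point): Middle of the upright round wooden knob near the tip of the keeper, 80 mm from the pivot, 49 mm above the bench; knob 24 mm in diameter, from 32 to 66 mm above the bench. The keeper is a wooden bar 113 mm long, 18 mm wide, from 20 to 32 mm above the bench, reaching 96 mm from the pivot on the knob's side.
- keeper (a joint): Angle of the keeper about the vertical, rad. At 0 it points straight away from the open end (rail's -x); growing turns it anticlockwise seen from above; at 1.571, its stop, it lies square across the open end behind the brush (knob towards the rail's -y). Below 0 it leans outwards. Starts open, -0.5 to -0.15; stays where left; about 1 N at the knob moves it.
- flashlight: Orange plastic flashlight lying on the bench, 160 mm long, 48 mm high. Leave alone.
- tongs: Steel tongs lying on the bench, 210 mm long. Leave alone.
- coaster: Green silicone coaster, 92 mm diameter, 6 mm thick. Leave alone.
- tin: Flat dark boot-wax tin, 80 mm diameter, 32 mm high. Leave alone.
- handbrush: Hand brush with a wooden handle, 190 mm long, no metal foot; not the brush to load. Leave alone.
Things that resemble listed ones, but are neither listed nor needed, are in the scene too. Leave any green, red or turquoise look-alike of the bootbrush alone.

How it is judged (in metres and radians):
On the way, in this order (a step that is already met when the one before it is completed fails the run):
1. the brush is in the rail, within 10 mm of fully home, with the keeper still open (x of brush_mid in the frame of rail_home between -0.01 and 0.006 m and y of brush_mid in the frame of rail_home between -0.006 and 0.006 m and z of brush_mid in the frame of rail_home between -0.006 and 0.006 m and angle between the x axis of brush_mid and the x axis of rail_home, either way round below 0.12 rad and value of joint keeper below 1.42 rad), for 0.1 s.
2. the keeper is turned across the open end (value of joint keeper above 1.45 rad), for 0.1 s.
At the end, for the whole second after the job is handed in: The brush is in the rail, bristles up, within 6 mm of fully home and within about 7 degrees of the rail's direction, released and at rest, and the keeper stands across the open end (joint above 1.45 rad) (x of brush_mid in the frame of rail_home between -0.006 and 0.006 m and y of brush_mid in the frame of rail_home between -0.006 and 0.006 m and z of brush_mid in the frame of rail_home between -0.006 and 0.006 m and angle between the x axis of brush_mid and the x axis of rail_home, either way round below 0.12 rad and value of joint keeper above 1.45 rad and linear speed of bootbrush below 0.02 m/s and contact force between the fingers and bootbrush below 0.1 N); the robot touches nothing.
It fails at once if another thing on the bench is moved more than 30 mm (distance of any of flashlight, tongs, coaster, tin, handbrush from where it was at the start of the episode above 0.03 m).
It also fails if it takes over 53 s, if anything falls off the work surface, if the arm or the gripper's body presses on something with over 40 N, if the wrist force passes 120 N, or if a joint passes its speed limit or range.

ROBOT

A 6-joint arm with a two-finger parallel gripper is mounted at the origin on the work surface. World frame = base frame: x ahead of the robot, y to its left, z up, the work surface at z = 0. Lengths are in m, angles in degrees, forces in N, time in s.
With the tool pointing down it reaches from about 0.35 to 0.875 m from the base axis. Payload 4.2 kg.
Tool frame: the origin (TCP) lies midway between the tips of the shut fingers; the grasp point (between the pads) lies 19 mm behind it; z points along the fingers, y is the direction in which the jaws open and shut (so a half turn about z gives the same grasp; the last joint's range is limited). The gripper opens to 87 mm and grips with 3 to 60 N. Pads are 19 mm wide; open, the fingers measure 117 mm over their backs; the gripper's body (75 mm by 190 mm) begins 51 mm behind the grasp point.
Start: joints at [-54.454, 22.042, 0.453, 0, -68.411, -14.817], TCP at [0.221, -0.585, 0.223] pointing down, gripper open.
Joint ranges: [-179.83, 179.83], [-69.29, 118.12], [-61.27, 80.66], [-181.25, 117.63], [-171.15, -9.14], [-177.46, 177.46]. Speed limits (degrees/s): [159.86, 159.86, 180, 180, 180, 180].

INTERFACE

Orientations are given as a 3x3 rotation matrix whose columns are the frame's x, y, z axes.
In Python, from station import r gives the robot as it stands.
- The arm moves only by the tool play_rows, never from a script. Its argument "commands" is a list that holds one entry, the list of rows, each a list of 7 numbers: the shift along the world's x, y, z in m, then the turn, a rotation vector about the world's x, y, z in rad, then the closure, from 0 (fully open) to 1 (shut). A call has 1 to 5 rows; each row is the pose to reach, as a shift and turn from the pose commanded when the call began; what a row does not reach only later rows make up. A row lasts 1/10 s, in which the tool goes at most 50 mm and 8.59 degrees, less where a joint would pass 70% of its speed; a pose out of reach is approached as far as the arm can. A call with a gripper value outside its range is refused whole. The fingers move at their own pace and stop on an object; the grip force is fixed at half the most. Time passes only in rows, so rows that repeat a pose let the fingers close. It gives the time, the measured TCP pose, the force and the opening at its end, in the units of the state.
- r.sense(): the state, without advancing time (a new reading comes with each control period).
- r.capture(name): name is "scene" or "top"; returns a dict with "image" (480x640x3 uint8, red, green, blue), "range_z" (480x640 float32, m along the optical axis (not along the pixel's ray), 0 where there is no reading), "intrinsics" (3x3 intrinsics, pixels), "extrinsics" (4x4, takes a point from camera to world coordinates). Camera axes: x right, y up, looking along -z (the intrinsics and any distortion apply to the point x, -y, -z); pixel columns grow to the right and rows downward; lengths in m; the calibration is good to about 2 mm. A picture is of the moment at which its call begins.
- r.finish_job(): hands the job in, once; it reports no verdict.
The state is a dict: "time_s": time; "joints": joint angles; "joint_velocities": joint speeds; "effort": joint torques, N m; "tcp_pos": TCP position; "ee_rot": TCP orientation; "wrist_force": force on the tool from outside, world axes, zero at the start; "moment": the same for the moment, N m; "gripper_width": opening from 0.0 (shut) to 1.0 (fully open).
Only numpy, scipy, OpenCV 4.12 (cv2) and the standard library are available. Lean on these libraries where they do the work, as an engineer would, in place of code of your own. Each camera call takes 0.05 s, during which the arm holds its last target. There are 200 camera calls.

## Working session

There is one attempt and no reset: what is moved stays moved. The work goes in short steps, Python scripts to look and compute and a tool call to move; the robot and the scene stay as the last step left them, time stands still between calls to the robot, and variables do not carry over. Pictures are saved under pics/ and viewed, about 8 in all and at most 12, crops included, and the job is handed in when it is done.

Besides the shell and the picture viewer there is one more tool, called after "Call:" as a command line: name --argument value ..., lists and objects as JSON in quotes. play_rows: Moves the arm, as the interface text tells. Its arguments: {"type":"object","properties":{"commands":{"type":"array","items":{"type":"array","items":{"type":"array","items":{"type":"number"}}}}},"required":["commands"]}

```bash
mkdir -p pics; cat > h.py <<'E'
import numpy as np,cv2
from station import r
def grab(n,f):
    c=r.capture(n); np.savez(f'pics/{f}.npz',**{k:c[k] for k in('image','range_z','intrinsics','extrinsics')})
    cv2.imwrite(f'pics/{f}.png',c['image'][:,:,::-1]); return c
def load(f): return np.load(f'pics/{f}.npz')
def cloud(c):
    K=c['intrinsics'];z=c['range_z'];v,u=np.mgrid[:480,:640]
    p=np.stack([(u-K[0,2])/K[0,0]*z,-(v-K[1,2])/K[1,1]*z,-z],-1)
    E=c['extrinsics'];return p@E[:3,:3].T+E[:3,3]
def at(c,u,v,h):
    # pixel ray meets z=h
    K=c['intrinsics'];E=c['extrinsics'];d=E[:3,:3]@np.array([(u-K[0,2])/K[0,0],-(v-K[1,2])/K[1,1],-1]);o=E[:3,3]
    return o+d*(h-o[2])/d[2]
def crop(f,x0,y0,x1,y1,s,o):
    i=cv2.imread(f'pics/{f}.png')[y0:y1,x0:x1];cv2.imwrite(f'pics/{o}.png',cv2.resize(i,None,fx=s,fy=s,interpolation=cv2.INTER_CUBIC))
E
python3 -c "
from h import *
for n in('scene','top'):
    c=grab(n,n+'0');print(c['extrinsics'].round(3).tolist(),c['intrinsics'].tolist())
print(r.sense())
"
```

```text
[[-0.642, -0.43, 0.635, 1.453], [0.767, -0.375, 0.521, 0.814], [0.014, 0.821, 0.57, 0.862], [0.0, 0.0, 0.0, 1.0]] [[528.502939706415, 0.0, 318.42420707565225], [0.0, 528.502939706415, 236.38403094261616], [0.0, 0.0, 1.0]]
[[0.028, 0.997, -0.07, 0.406], [-0.999, 0.027, -0.016, 0.08], [-0.015, 0.07, 0.997, 1.823], [0.0, 0.0, 0.0, 1.0]] [[619.587990210868, 0.0, 327.9396488629284], [0.0, 619.587990210868, 243.64635847366685], [0.0, 0.0, 1.0]]
{'time_s': 0.1, 'joints': array([-5.44545513e+01,  2.20868740e+01,  3.88959106e-01, -2.51303195e-02,
       -6.84129332e+01, -1.48170852e+01]), 'joint_velocities': array([ 0.05012114, -0.151593  ,  0.14607846,  0.00500481,  0.03706415,
        0.0591753 ]), 'effort': array([-5.26171734e-04, -3.91690850e+01,  1.87936234e+01,  4.23186511e+00,
        1.34826702e-02, -7.43819214e-05]), 'tcp_pos': array([ 0.22104224, -0.58403352,  0.22157325]), 'ee_rot': array([[-9.35326136e-01, -3.53785799e-01, -7.92850425e-04],
       [-3.53786673e-01,  9.35324387e-01,  1.81121832e-03],
       [ 1.00789019e-04,  1.97457974e-03, -9.99998045e-01]]), 'wrist_force': array([-0.35330409,  0.00409096,  0.77022854]), 'moment': array([ 0.03640446, -0.01538754, -0.01978244]), 'gripper_width': 1.0031656368810302}
```

View pics/top0.png

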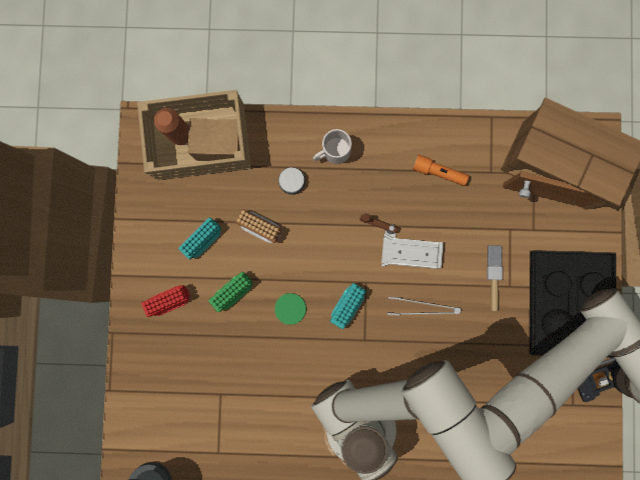

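View pics/scene0.png

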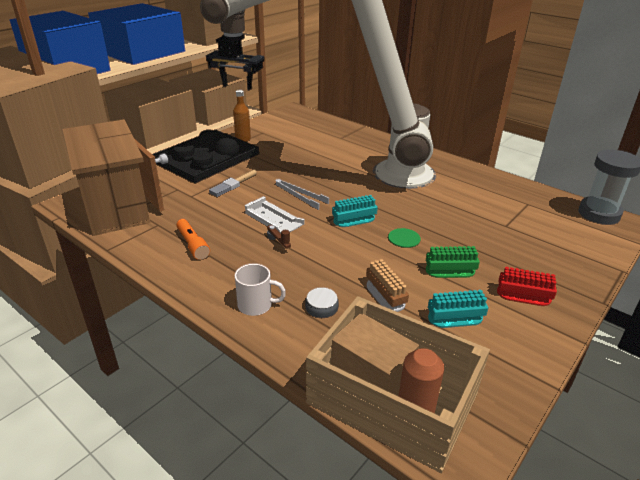

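Candidates: a tan brush with a steel foot at top (259,226); turquoise look-alikes at (200,239) and (348,306); green at (231,292); red at (165,301). The tan one fits: natural wood and a metal foot. The rail is at (412,252) and the keeper at (380,223). I'll confirm both in one enlarged crop.

```bash
python3 -c "
from h import *
crop('top0',225,190,305,260,5,'a');crop('top0',350,200,450,280,5,'b')
a=cv2.imread('pics/a.png');b=cv2.imread('pics/b.png');o=np.zeros((760,500,3),np.uint8);o[:350,:400]=a;o[360:760]=b
o=np.zeros((400,800+100,3),np.uint8);o[:350,:400]=a;o[:,400:]=b
cv2.imwrite('pics/ab.png',o[:,:900] if 0 else cv2.resize(o,(800,356)))
c=load('top0');P=cloud(c)
for n,(x0,y0,x1,y1) in dict(brush=(225,190,305,260),rail=(350,205,450,275)).items():
    p=P[y0:y1,x0:x1].reshape(-1,3)
    for lo,hi in((.045,.08),(.012,.025),(.02,.045)) :
        q=p[(p[:,2]>lo)&(p[:,2]<hi)]
        if len(q)>5:
            (cx,cy),(w,h),ang=cv2.minAreaRect((q[:,:2]*1000).astype(np.float32));print(n,lo,hi,len(q),q[:,:2].mean(0).round(4),(cx,cy),(w,h),ang,np.median(q[:,2]))
print('table',np.median(P[320:360,150:300,2]))
"
```

```text
brush 0.045 0.08 617 [0.5776 0.3123] (629.5017700195312, 289.09716796875) (129.67213439941406, 159.0673065185547) 65.04603576660156 0.06212209001477498
brush 0.012 0.025 91 [0.6164 0.2787] (590.8507080078125, 302.07537841796875) (183.72499084472656, 226.1285400390625) 4.893404483795166 0.013925280283044295
brush 0.02 0.045 150 [0.5998 0.283 ] (632.5513305664062, 291.0875244140625) (130.50474548339844, 170.6587371826172) 67.59943389892578 0.04015216070860406
rail 0.045 0.08 60 [0.6058 0.0051] (600.2267456054688, -3.3184127807617188) (43.585506439208984, 20.914819717407227) 54.86945724487305 0.06723057367721919
rail 0.012 0.025 649 [ 0.5201 -0.1286] (554.6769409179688, -99.69978332519531) (286.9156188964844, 198.4589385986328) 89.17913055419922 0.017781546385439606
rail 0.02 0.045 556 [ 0.5428 -0.1132] (525.0304565429688, -92.61688232421875) (263.6596984863281, 123.4006118774414) 74.94794464111328 0.027009026045093476
table 0.0016124673694233316
```

View pics/ab.png

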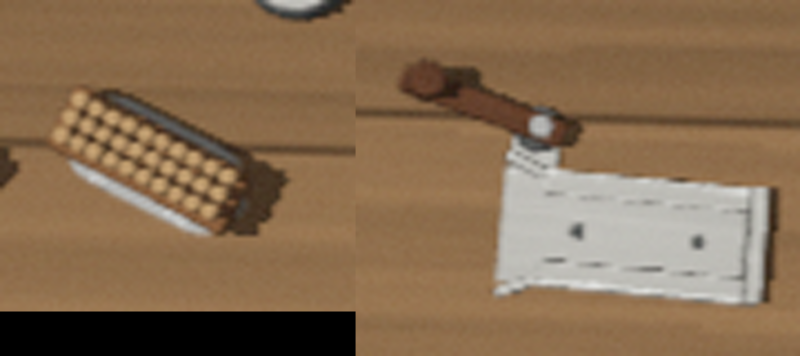

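The left crop confirms the tan brush with the steel flange: bristle top spans crop (80,88)-(240,170)-(212,235)-(50,140). The right crop shows the rail: open end on the left (507,167)-(497,294), stop on the right (770,188)-(763,303). The keeper pivot is at (541,125) and the knob at (425,78).

```bash
python3 -c "
from h import *
c=load('top0');P=cloud(c);s=4.4444
R=lambda x,y,h:(at(c,350+(x-355.6)/s-.4,200+y/s-.4,h)*1000)[:2]
pts=dict(lipA=(545,194,.018),lipA2=(748,212,.018),lipB=(545,260,.018),lipB2=(745,278,.018),stop1=(770,188,.03),stop2=(763,303,.03),f1=(507,167,.018),f2=(497,294,.018),piv=(541,125,.036),knob=(425,78,.066))
for k,v in pts.items(): print(k,R(*v).round(1))
# bristles by colour
im=c['image'][190:260,225:305];hsv=cv2.cvtColor(im,cv2.COLOR_RGB2HSV)
z=P[190:260,225:305,2]
v,u=np.where((z>.053)&(z<.075))
v,u=v+190,u+225
m=np.zeros((480,640),np.uint8);m[v,u]=1
n,l,st,ce=cv2.connectedComponentsWithStats(m);print(st[1:,4],ce[1:])
i=1+st[1:,4].argmax();v,u=np.where(l==i)
q=np.array([at(c,a,b,.064)[:2]*1000 for a,b in zip(u,v)],np.float32)
print(cv2.minAreaRect(q),q.mean(0),np.median(z[z>.053]))
w,V=np.linalg.eigh(np.cov(q.T));print(w**.5*12**.5,np.degrees(np.arctan2(V[1,1],V[0,1])))
# rail lips/walls
p=P[230:275,375:450].reshape(-1,3);q=(p[(p[:,2]>.011)&(p[:,2]<.04)][:,:2]*1000).astype(np.float32);print(cv2.minAreaRect(q))
"
```

```text
lipA [538.2 -77.5]
lipA2 [ 530.  -210.5]
lipB [494.9 -78.4]
lipB2 [ 486.7 -209.2]
stop1 [ 545.2 -222.6]
stop2 [ 470.3 -219.2]
f1 [555.3 -52.2]
f2 [471.8 -47.5]
piv [581.9 -72.4]
knob [607.2   5. ]
[390   1] [[256.9974359  224.45897436]
 [267.         238.        ]]
((578.172607421875, 313.3821716308594), (119.79459381103516, 40.900081634521484), 64.97755432128906) [578.2365 313.2939] 0.06647389894020495
[ 38.26992134 118.30458114] 64.22200329583436
((516.0384521484375, -136.0009765625), (125.78514862060547, 215.7960968017578), 1.6714905500411987)
```

Measured, with the rail, keeper and brush mutually consistent:
- **Home:** (0.512, -0.146), yaw -93.5°.
- **Keeper:** about -0.26 rad.
- **Brush:** (0.578, 0.313), yaw 64.5°.

I'll move to above the brush.

Call:
play_rows --commands '[[[0.018,0.045,0,0,0,0.076,0],[0.036,0.09,0,0,0,0.153,0],[0.054,0.135,0,0,0,0.229,0],[0.072,0.18,0,0,0,0.306,0],[0.0895,0.2245,0,0,0,0.382,0]]]'

```text
time_s: 0.6
tcp_pos: [0.3108, -0.3581, 0.2222]
ee_rot: [[-0.734, -0.679, -0.0], [-0.679, 0.734, 0.0], [-0.0, 0.001, -1.0]]
wrist_force: [1.0, -0.6, 0.6]
gripper_width: 1.001
```

Call:
play_rows --commands '[[[0.018,0.045,0,0,0,0.076,0],[0.036,0.09,0,0,0,0.153,0],[0.054,0.135,0,0,0,0.229,0],[0.072,0.18,0,0,0,0.306,0],[0.0895,0.2245,0,0,0,0.382,0]]]'

```text
time_s: 1.1
tcp_pos: [0.4003, -0.1335, 0.2226]
ee_rot: [[-0.428, -0.904, 0.0], [-0.904, 0.428, 0.0], [-0.0, -0.0, -1.0]]
wrist_force: [1.0, -0.6, 0.7]
gripper_width: 1.001
```

Call:
play_rows --commands '[[[0.018,0.045,0,0,0,0,0],[0.036,0.09,0,0,0,0,0],[0.054,0.135,0,0,0,0,0],[0.072,0.18,0,0,0,0,0],[0.0895,0.2245,0,0,0,0,0]]]'

```text
time_s: 1.6
tcp_pos: [0.4898, 0.091, 0.2224]
ee_rot: [[-0.43, -0.903, -0.0], [-0.903, 0.43, -0.0], [0.0, 0.0, -1.0]]
wrist_force: [1.3, -0.0, 0.0]
gripper_width: 0.997
```

Call:
play_rows --commands '[[[0.018,0.045,0,0,0,0,0],[0.036,0.09,0,0,0,0,0],[0.054,0.135,0,0,0,0,0],[0.072,0.18,0,0,0,0,0],[0.0895,0.2245,0,0,0,0,0]]]'

```text
time_s: 2.1
tcp_pos: [0.5794, 0.3153, 0.2219]
ee_rot: [[-0.43, -0.903, -0.001], [-0.903, 0.43, -0.001], [0.001, 0.001, -1.0]]
wrist_force: [0.2, -0.1, 0.3]
gripper_width: 1.003
```

Call:
play_rows --commands '[[[-0.001,-0.002,-0.05,0,0,0,0],[-0.001,-0.002,-0.1,0,0,0,0],[-0.001,-0.002,-0.15,0,0,0,0],[-0.001,-0.002,-0.185,0,0,0,0],[-0.001,-0.002,-0.201,0,0,0,0]]]'

```text
time_s: 2.6
tcp_pos: [0.5755, 0.3095, 0.0163]
ee_rot: [[-0.431, -0.902, -0.007], [-0.902, 0.431, -0.005], [0.008, 0.004, -1.0]]
wrist_force: [-0.3, 0.4, 0.3]
gripper_width: 0.995
```

Call:
play_rows --commands '[[[0,0,0,0,0,0,0.7],[0,0,0,0,0,0,0.7],[0,0,0,0,0,0,0.7],[0,0,0,0,0,0,0.7],[0,0,0,0,0,0,0.7]]]'

```text
time_s: 3.1
tcp_pos: [0.5787, 0.3119, 0.023]
ee_rot: [[-0.43, -0.903, 0.002], [-0.903, 0.43, 0.002], [-0.002, -0.001, -1.0]]
wrist_force: [-0.1, -0.5, 0.9]
gripper_width: 0.628
```

Call:
play_rows --commands '[[[0,0,0,0,0,0,0.8],[0,0,0,0,0,0,0.8],[0,0,0,0,0,0,0.8],[0,0,0,0,0,0,0.8],[0,0,0,0,0,0,0.8]]]'

```text
time_s: 3.6
tcp_pos: [0.5783, 0.3117, 0.0223]
ee_rot: [[-0.43, -0.903, 0.0], [-0.903, 0.43, 0.0], [-0.001, -0.0, -1.0]]
wrist_force: [-2.5, 0.3, 5.0]
gripper_width: 0.525
```

```bash
python3 -c "
from h import *
print(r.sense())"
```

```text
{'time_s': 3.6, 'joints': array([ 4.24000156e+01,  3.58238260e+01, -7.58415608e+00,  4.76659370e-03,
       -4.65587330e+01, -6.78956607e+01]), 'joint_velocities': array([ 0.03482541,  0.13662983, -0.10837242,  0.05657858,  0.11032763,
        0.0346441 ]), 'effort': array([ -0.67906888, -42.91678548,  13.84026557,   3.2624656 ,
         0.41536108,   0.06691357]), 'tcp_pos': array([0.5783459 , 0.3116799 , 0.02232401]), 'ee_rot': array([[-4.30390753e-01, -9.02642553e-01,  4.69723451e-04],
       [-9.02642528e-01,  4.30390922e-01,  3.47118134e-04],
       [-5.15488307e-04, -2.74595928e-04, -9.99999829e-01]]), 'wrist_force': array([-2.49624222,  0.33293189,  4.96281597]), 'moment': array([ 0.12425194,  0.74920917, -0.07558107]), 'gripper_width': 0.5252174522315872}
```

Call:
play_rows --commands '[[[0,0,0.03,0,0,0,0.8],[0,0,0.06,0,0,0,0.8],[0,0,0.085,0,0,0,0.8],[-0.008,-0.04,0.085,0,0,0.05,0.8],[-0.016,-0.08,0.085,0,0,0.1,0.8]]]'

```text
time_s: 4.1
tcp_pos: [0.5615, 0.2312, 0.1058]
ee_rot: [[-0.335, -0.942, -0.001], [-0.942, 0.335, 0.0], [-0.0, 0.001, -1.0]]
wrist_force: [-0.4, -0.5, -4.5]
gripper_width: 0.525
```

Call:
play_rows --commands '[[[-0.008,-0.042,0,0,0,0.06,0.8],[-0.016,-0.084,0,0,0,0.12,0.8],[-0.024,-0.126,0,0,0,0.18,0.8],[-0.032,-0.168,0,0,0,0.24,0.8],[-0.0395,-0.208,0,0,0,0.284,0.8]]]'

```text
time_s: 4.6
tcp_pos: [0.521, 0.0215, 0.1053]
ee_rot: [[-0.059, -0.998, -0.003], [-0.998, 0.059, -0.0], [0.0, 0.002, -1.0]]
wrist_force: [1.0, -0.3, -3.0]
gripper_width: 0.525
```

Call:
play_rows --commands '[[[0,0,0,0,0,0,0.8],[0,0,0,0,0,0,0.8],[0,0,0,0,0,0,0.8]]]'

```text
time_s: 4.9
tcp_pos: [0.5227, 0.0238, 0.106]
ee_rot: [[-0.061, -0.998, -0.001], [-0.998, 0.061, -0.0], [0.0, 0.001, -1.0]]
wrist_force: [0.7, 0.8, -3.8]
gripper_width: 0.524
```

```bash
python3 -c "
from h import *
grab('top','t1');c=grab('scene','s1');s=r.sense();print(s['tcp_pos'],s['ee_rot'],s['gripper_width'],s['wrist_force'])
a=cv2.imread('pics/t1.png')[180:290,330:460];b=cv2.imread('pics/s1.png')[140:290,210:390]
cv2.imwrite('pics/ts1.png',np.hstack([cv2.resize(a,(400,338)),cv2.resize(b,(400,338))]))"
```

```text
[0.52291607 0.0243715  0.10617855] [[-5.97770706e-02 -9.98211700e-01 -3.22911066e-04]
 [-9.98211752e-01  5.97770701e-02  1.10411386e-05]
 [ 8.28128370e-06  3.22993628e-04 -9.99999948e-01]] 0.5266174209169964 [ 0.6846932  -0.20471257 -3.69527519]
```

View pics/ts1.png

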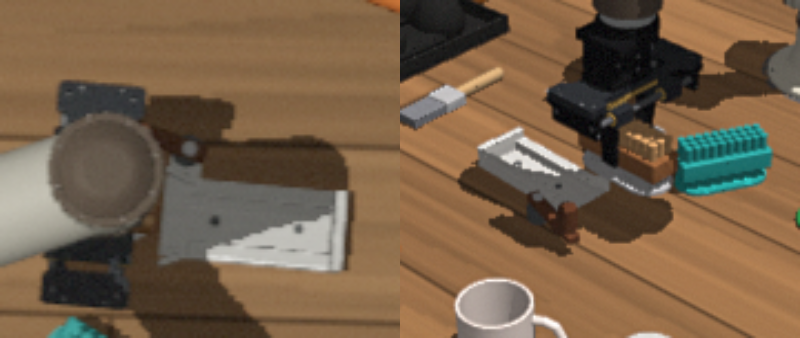

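The picture shows the brush level in the gripper just in front of the rail mouth, with the knob and the turquoise brush clear. I'll lower it.

Call:
play_rows --commands '[[[0,0,-0.03,0,0,0,0.8],[0,0,-0.055,0,0,0,0.8],[0,0,-0.07,0,0,0,0.8],[0,0,-0.0775,0,0,0,0.8],[0,0,-0.0775,0,0,0,0.8]]]'

```text
time_s: 5.5
tcp_pos: [0.5224, 0.024, 0.0281]
ee_rot: [[-0.06, -0.998, -0.002], [-0.998, 0.06, -0.001], [0.001, 0.002, -1.0]]
wrist_force: [-0.2, 0.1, -3.1]
gripper_width: 0.528
```

Call:
play_rows --commands '[[[0,0,0,0,0,0,0.8],[-0.0006,-0.01,0,0,0,0,0.8],[-0.0012,-0.02,0,0,0,0,0.8],[-0.0018,-0.03,0,0,0,0,0.8],[-0.0024,-0.04,0,0,0,0,0.8]]]'

```text
time_s: 6.0
tcp_pos: [0.5203, -0.0177, 0.0294]
ee_rot: [[-0.062, -0.998, 0.0], [-0.998, 0.062, 0.0], [-0.0, -0.0, -1.0]]
wrist_force: [-0.4, -0.3, -3.2]
gripper_width: 0.522
```

Call:
play_rows --commands '[[[-0.0005,-0.008,0,0,0,0,0.8],[-0.001,-0.016,0,0,0,0,0.8],[-0.0015,-0.024,0,0,0,0,0.8],[-0.002,-0.032,0,0,0,0,0.8],[-0.0024,-0.04,0,0,0,0,0.8]]]'

```text
time_s: 6.5
tcp_pos: [0.5179, -0.0572, 0.029]
ee_rot: [[-0.061, -0.998, -0.0], [-0.998, 0.061, -0.0], [0.0, 0.0, -1.0]]
wrist_force: [0.4, -0.6, -4.2]
gripper_width: 0.525
```

Call:
play_rows --commands '[[[-0.0006,-0.01,0,0,0,0,0.8],[-0.0012,-0.02,0,0,0,0,0.8],[-0.0018,-0.03,0,0,0,0,0.8],[-0.0024,-0.04,0,0,0,0,0.8],[-0.0031,-0.05,0,0,0,0,0.8]]]'

```text
time_s: 7.0
tcp_pos: [0.5148, -0.1074, 0.029]
ee_rot: [[-0.061, -0.998, -0.0], [-0.998, 0.061, 0.0], [-0.0, 0.0, -1.0]]
wrist_force: [0.3, -0.3, -3.7]
gripper_width: 0.528
```

Free so far; I'll go slowly on to the stop.

Call:
play_rows --commands '[[[-0.0004,-0.007,0,0,0,0,0.8],[-0.0008,-0.014,0,0,0,0,0.8],[-0.0012,-0.02,0,0,0,0,0.8],[-0.0016,-0.026,0,0,0,0,0.8],[-0.0018,-0.03,-0.001,0,0,0,0.8]]]'

```text
time_s: 7.5
tcp_pos: [0.5131, -0.137, 0.0281]
ee_rot: [[-0.061, -0.998, 0.0], [-0.998, 0.061, -0.0], [0.0, -0.0, -1.0]]
wrist_force: [-0.1, 0.0, -3.7]
gripper_width: 0.525
```

Call:
play_rows --commands '[[[-0.0001,-0.002,-0.001,0,0,0,0.8],[-0.0002,-0.004,-0.0015,0,0,0,0.8],[-0.0003,-0.005,-0.002,0,0,0,0.8],[-0.0004,-0.006,-0.002,0,0,0,0.8]]]'

```text
time_s: 7.9
tcp_pos: [0.513, -0.1423, 0.0263]
ee_rot: [[-0.061, -0.998, 0.001], [-0.998, 0.061, 0.0], [-0.0, -0.001, -1.0]]
wrist_force: [-0.5, 0.9, -1.1]
gripper_width: 0.523
```

Call:
play_rows --commands '[[[-0.0001,-0.001,0,0,0,0,0.8],[-0.0001,-0.002,0,0,0,0,0.8],[-0.0002,-0.003,0,0,0,0,0.8],[-0.0002,-0.004,0,0,0,0,0.8]]]'

```text
time_s: 8.3
tcp_pos: [0.5129, -0.1462, 0.0263]
ee_rot: [[-0.061, -0.998, 0.001], [-0.998, 0.061, 0.0], [-0.001, -0.001, -1.0]]
wrist_force: [-0.5, 9.2, 2.1]
gripper_width: 0.52
```

Call:
play_rows --commands '[[[-0.0001,-0.001,0,0,0,0,0.8],[-0.0001,-0.002,0,0,0,0,0.8]]]'

```text
time_s: 8.5
tcp_pos: [0.5129, -0.1462, 0.0263]
ee_rot: [[-0.062, -0.998, 0.002], [-0.998, 0.062, 0.003], [-0.003, -0.001, -1.0]]
wrist_force: [0.7, 19.0, 3.6]
gripper_width: 0.527
```

The stop gives a firm 19 N and the TCP is at the expected home. I'll ease off, release and rise.

Call:
play_rows --commands '[[[0.0001,0.002,0,0,0,0,0.8],[0.0001,0.002,0,0,0,0,0],[0.0001,0.002,0,0,0,0,0],[0.0001,0.002,0,0,0,0,0],[0.0001,0.002,0,0,0,0,0]]]'

```text
time_s: 9.0
tcp_pos: [0.5124, -0.1469, 0.0261]
ee_rot: [[-0.061, -0.998, -0.0], [-0.998, 0.061, -0.0], [0.0, 0.0, -1.0]]
wrist_force: [-0.1, -0.4, -0.6]
gripper_width: 0.803
```

Call:
play_rows --commands '[[[0,0,0,0,0,0,0],[0,0,0.03,0,0,0,0],[0,0,0.07,0,0,0,0],[0,0,0.11,0,0,0,0],[0,0,0.14,0,0,0,0]]]'

```text
time_s: 9.5
tcp_pos: [0.513, -0.1468, 0.1688]
ee_rot: [[-0.061, -0.998, 0.003], [-0.998, 0.061, -0.0], [0.0, -0.003, -1.0]]
wrist_force: [1.9, 0.3, 0.3]
gripper_width: 0.995
```

Call:
play_rows --commands '[[[0.0235,0.0375,0,0,0,0,0],[0.047,0.075,0,0,0,0,0],[0.07,0.1125,0,0,0,0,0],[0.0935,0.15,0,0,0,0,0],[0.0935,0.15,0,0,0,0,0]]]'

```text
time_s: 10.0
tcp_pos: [0.6084, 0.0073, 0.1656]
ee_rot: [[-0.056, -0.998, 0.002], [-0.998, 0.056, 0.0], [-0.0, -0.002, -1.0]]
wrist_force: [0.2, -0.9, -1.2]
gripper_width: 1.001
```

```bash
python3 -c "
from h import *
grab('top','t2');c=grab('scene','s2');s=r.sense();print(s['tcp_pos'],s['gripper_width'],s['wrist_force'])
a=cv2.imread('pics/t2.png')[180:290,330:460];b=cv2.imread('pics/s2.png')[140:290,210:390]
cv2.imwrite('pics/ts2.png',np.hstack([cv2.resize(a,(400,338)),cv2.resize(b,(400,338))]))"
```

```text
[0.60573381 0.00416248 0.16536134] 0.9956796685631257 [0.14177988 0.18687825 0.73343072]
```

View pics/ts2.png

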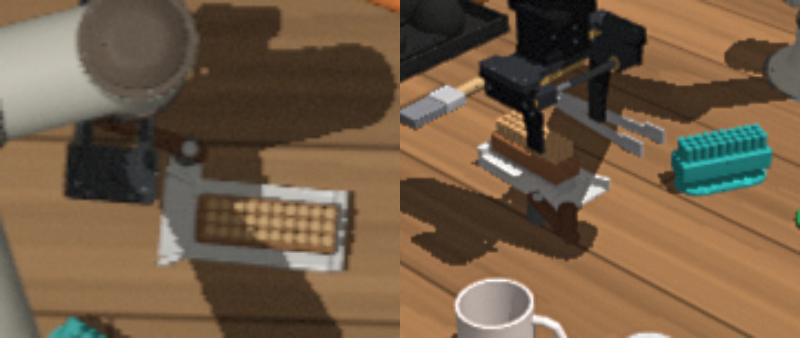

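The brush sits in the rail against the stop, and the gripper is above the knob. I'll grip the knob.

Call:
play_rows --commands '[[[0.001,0.003,-0.04,0,0,0,0],[0.001,0.003,-0.08,0,0,0,0.1],[0.001,0.003,-0.1,0,0,0,0.3],[0.001,0.003,-0.114,0,0,0,0.5],[0.001,0.003,-0.114,0,0,0,0.9]]]'

```text
time_s: 10.6
tcp_pos: [0.6053, 0.0052, 0.0504]
ee_rot: [[-0.063, -0.998, -0.004], [-0.998, 0.063, -0.001], [0.001, 0.004, -1.0]]
wrist_force: [1.0, 0.1, 0.5]
gripper_width: 0.721
```

Call:
play_rows --commands '[[[0,0,0,0,0,0,0.9],[0,0,0,0,0,0,0.9],[0,0,0,0,0,0,0.9],[0,0,0,0,0,0,0.9],[0,0,0,0,0,0,0.9]]]'

```text
time_s: 11.1
tcp_pos: [0.6074, 0.0067, 0.0527]
ee_rot: [[-0.061, -0.998, 0.001], [-0.998, 0.061, 0.0], [-0.0, -0.001, -1.0]]
wrist_force: [-0.8, 0.2, 0.6]
gripper_width: 0.264
```

Call:
play_rows --commands '[[[0,0,0,0,0,0,0.9],[0,0,0,0,0,0,0.9],[0,0,0,0,0,0,0.9]]]'

```text
time_s: 11.4
tcp_pos: [0.6074, 0.0067, 0.0526]
ee_rot: [[-0.061, -0.998, 0.001], [-0.998, 0.061, 0.0], [-0.0, -0.001, -1.0]]
wrist_force: [-0.6, 1.1, 4.1]
gripper_width: 0.266
```

Call:
play_rows --commands '[[[-0.0098,0.0026,0,0,0,0,0.9],[-0.02,0.0038,0,0,0,0,0.9],[-0.036,0.0032,0,0,0,0,0.9],[-0.0515,-0.0006,0,0,0,0,0.9],[-0.066,-0.0074,0,0,0,0,0.9]]]'

```text
time_s: 11.9
tcp_pos: [0.5453, 0.0018, 0.0535]
ee_rot: [[-0.056, -0.998, 0.012], [-0.998, 0.056, 0.003], [-0.004, -0.012, -1.0]]
wrist_force: [6.7, 3.3, 1.8]
gripper_width: 0.262
```

Call:
play_rows --commands '[[[-0.0127,-0.0095,0,0,0,0,0.9],[-0.0234,-0.0214,0,0,0,0,0.9],[-0.0315,-0.0352,0,0,0,0,0.9],[-0.0367,-0.0502,0,0,0,0,0.9],[-0.0367,-0.0502,0,0,0,0,0.9]]]'

```text
time_s: 12.4
tcp_pos: [0.506, -0.0513, 0.0536]
ee_rot: [[-0.06, -0.998, 0.006], [-0.998, 0.06, 0.001], [-0.001, -0.006, -1.0]]
wrist_force: [1.4, 1.1, 6.8]
gripper_width: 0.259
```

Call:
play_rows --commands '[[[-0.001,-0.0067,0,0,0,0,0.9],[-0.002,-0.0135,0,0,0,0,0.9],[-0.002,-0.0155,0,0,0,0,0.9],[-0.002,-0.0155,0,0,0,0,0.9]]]'

```text
time_s: 12.8
tcp_pos: [0.5026, -0.0663, 0.0534]
ee_rot: [[-0.06, -0.998, 0.002], [-0.998, 0.06, 0.0], [-0.0, -0.002, -1.0]]
wrist_force: [-2.7, 2.5, 9.0]
gripper_width: 0.263
```

Call:
play_rows --commands '[[[0,0,0,0,0,0,0.4],[0,0,0,0,0,0,0.4],[0,0,0,0,0,0,0.4],[0,0,0,0,0,0,0.4],[0,0,0.02,0,0,0,0.4]]]'

```text
time_s: 13.3
tcp_pos: [0.4998, -0.0669, 0.0697]
ee_rot: [[-0.062, -0.998, -0.007], [-0.998, 0.062, -0.001], [0.001, 0.007, -1.0]]
wrist_force: [0.3, 0.6, -0.5]
gripper_width: 0.575
```

Call:
play_rows --commands '[[[0,0.02,0.05,0,0,0,0.4],[0,0.05,0.09,0,0,0,0.4],[0,0.09,0.11,0,0,0,0.4],[0,0.13,0.13,0,0,0,0.4],[0,0.17,0.15,0,0,0,0.4]]]'

```text
time_s: 13.8
tcp_pos: [0.5018, 0.1047, 0.223]
ee_rot: [[-0.061, -0.998, 0.0], [-0.998, 0.061, 0.0], [-0.0, -0.0, -1.0]]
wrist_force: [0.5, 1.1, -0.1]
gripper_width: 0.598
```

Call:
play_rows --commands '[[[0,0.04,0,0,0,0,0.4],[0,0.08,0,0,0,0,0.4],[0,0.08,0,0,0,0,0.4],[0,0.08,0,0,0,0,0.4],[0,0.08,0,0,0,0,0.4]]]'

```text
time_s: 14.3
tcp_pos: [0.5019, 0.1827, 0.2216]
ee_rot: [[-0.062, -0.998, -0.001], [-0.998, 0.062, -0.001], [0.001, 0.001, -1.0]]
wrist_force: [0.6, -0.4, 0.2]
gripper_width: 0.602
```

```bash
python3 -c "
from h import *
c=grab('top','t3');grab('scene','s3');s=r.sense();print(s['time_s'],s['tcp_pos'],s['gripper_width'],s['wrist_force'])
a=cv2.imread('pics/t3.png')[180:290,330:460];b=cv2.imread('pics/s3.png')[140:290,210:390]
cv2.imwrite('pics/ts3.png',np.hstack([cv2.resize(a,(400,338)),cv2.resize(b,(400,338))]))
P=cloud(c)[225:280,370:455];z=P[...,2]
m=((z>.058)&(z<.078)).astype(np.uint8);n,l,st,ce=cv2.connectedComponentsWithStats(m,connectivity=4)
ex=np.array([-.061,-.998]);ey=np.array([.998,-.061])
for i in range(1,n):
    if st[i,4]<8: continue
    v,u=np.where(l==i);H=.068 if st[i,4]>150 else .066
    q=np.array([at(c,a+370,b+225,H)[:2]*1000 for a,b in zip(u,v)],np.float32);k=q.mean(0)-[512.4,-146];print(st[i,4],'local',k@ex,k@ey,cv2.minAreaRect(q))
"
```

```text
14.4 [0.50214723 0.18233991 0.22191586] 0.5983457521318087 [-0.15549963  0.34280243  0.24213129]
371 local -1.2494840026855483 -0.4001477081298601 ((512.5213623046875, -140.91900634765625), (121.81986999511719, 36.972938537597656), 85.20976257324219)
8 local -57.12159041748047 0.4249280212402571 ((516.6722412109375, -89.34735107421875), (5.99575138092041, 8.05027961730957), 46.4526252746582)
52 local -87.39899668273925 -15.714479579162575 ((502.32037353515625, -57.7880859375), (19.87225341796875, 19.870588302612305), 1.5643123388290405)
```

View pics/ts3.png

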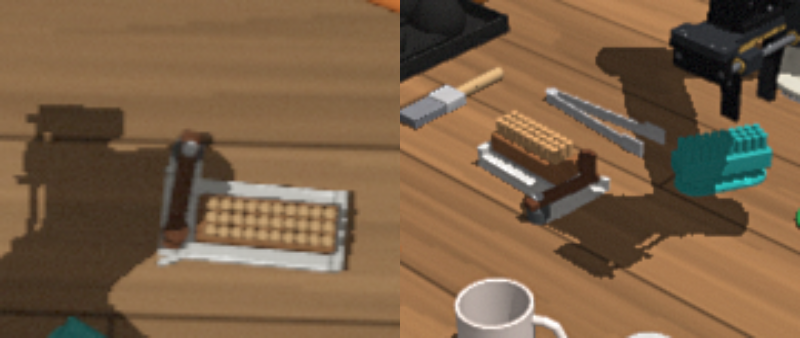

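The brush is home (local about -1, 0 mm). The knob, though, is at local x -87 mm instead of -77, so the keeper is only at about 1.44 rad: the knob slipped in the pads. I'll push the last bit with shut fingers.

Call:
play_rows --commands '[[[0.001,-0.045,0,0,0,0,1],[0.001,-0.09,0,0,0,0,1],[0.002,-0.135,0,0,0,0,1],[0.002,-0.17,-0.04,0,0,0,1],[0.002,-0.185,-0.08,0,0,0,1]]]'

```text
time_s: 14.9
tcp_pos: [0.505, -0.0045, 0.1431]
ee_rot: [[-0.065, -0.998, 0.006], [-0.998, 0.065, 0.001], [-0.002, -0.005, -1.0]]
wrist_force: [0.4, 1.4, -0.8]
gripper_width: 0.228
```

Call:
play_rows --commands '[[[0,0,-0.04,0,0,0,1],[0,0,-0.08,0,0,0,1],[0,0,-0.096,0,0,0,1],[0,0,-0.096,0,0,0,1],[0,0,-0.096,0,0,0,1]]]'

```text
time_s: 15.4
tcp_pos: [0.5048, -0.0021, 0.0466]
ee_rot: [[-0.062, -0.998, 0.001], [-0.998, 0.062, -0.0], [0.0, -0.001, -1.0]]
wrist_force: [0.2, -0.1, 0.2]
gripper_width: 0.002
```

Call:
play_rows --commands '[[[-0.0005,-0.01,0,0,0,0,1],[-0.001,-0.02,0,0,0,0,1],[-0.0015,-0.026,0,0,0,0,1],[-0.002,-0.032,0,0,0,0,1],[-0.002,-0.037,0,0,0,0,1]]]'

```text
time_s: 15.9
tcp_pos: [0.5022, -0.0392, 0.0464]
ee_rot: [[-0.062, -0.998, 0.0], [-0.998, 0.062, 0.0], [-0.0, -0.0, -1.0]]
wrist_force: [-1.2, 0.4, 0.2]
gripper_width: 0.003
```

Call:
play_rows --commands '[[[0,-0.002,0,0,0,0,1],[0,-0.004,0,0,0,0,1],[0,-0.006,0,0,0,0,1],[0,-0.008,0,0,0,0,1],[0,-0.008,0,0,0,0,1]]]'

```text
time_s: 16.4
tcp_pos: [0.5023, -0.0451, 0.046]
ee_rot: [[-0.061, -0.998, 0.001], [-0.998, 0.061, 0.002], [-0.002, -0.0, -1.0]]
wrist_force: [-2.4, 8.5, 1.7]
gripper_width: 0.005
```

Call:
play_rows --commands '[[[0,-0.001,0,0,0,0,1],[0,-0.002,0,0,0,0,1],[0,-0.002,0,0,0,0,1]]]'

```text
time_s: 16.7
tcp_pos: [0.5023, -0.0455, 0.046]
ee_rot: [[-0.061, -0.998, 0.001], [-0.998, 0.061, 0.004], [-0.004, -0.001, -1.0]]
wrist_force: [-3.7, 16.7, 3.0]
gripper_width: 0.002
```

Call:
play_rows --commands '[[[0,0.01,0,0,0,0,1],[0,0.04,0.01,0,0,0,1],[0,0.07,0.05,0,0,0,1],[0,0.1,0.09,0,0,0,1],[0,0.14,0.13,0,0,0,1]]]'

```text
time_s: 17.2
tcp_pos: [0.5023, 0.0875, 0.1733]
ee_rot: [[-0.061, -0.998, 0.001], [-0.998, 0.061, -0.001], [0.0, -0.001, -1.0]]
wrist_force: [1.5, 0.4, -1.0]
gripper_width: 0.005
```

Call:
play_rows --commands '[[[0,0.04,0.02,0,0,0,1],[0,0.08,0.04,0,0,0,1],[0,0.08,0.04,0,0,0,1],[0,0.08,0.04,0,0,0,1]]]'

```text
time_s: 17.6
tcp_pos: [0.502, 0.1675, 0.2114]
ee_rot: [[-0.059, -0.998, 0.0], [-0.998, 0.059, 0.0], [-0.0, -0.0, -1.0]]
wrist_force: [-0.0, -0.4, -1.2]
gripper_width: 0.005
```

```bash
python3 -c "
from h import *
c=grab('top','t4');grab('scene','s4');s=r.sense();print(s['time_s'],s['tcp_pos'],s['wrist_force'])
a=cv2.imread('pics/t4.png')[180:290,330:460];b=cv2.imread('pics/s4.png')[140:290,210:390]
cv2.imwrite('pics/ts4.png',np.hstack([cv2.resize(a,(400,338)),cv2.resize(b,(400,338))]))
P=cloud(c)[225:280,370:455];z=P[...,2]
m=((z>.058)&(z<.078)).astype(np.uint8);n,l,st,ce=cv2.connectedComponentsWithStats(m,connectivity=4)
ex=np.array([-.061,-.998]);ey=np.array([.998,-.061])
for i in range(1,n):
    if st[i,4]<8: continue
    v,u=np.where(l==i);H=.068 if st[i,4]>150 else .066
    q=np.array([at(c,a+370,b+225,H)[:2]*1000 for a,b in zip(u,v)],np.float32);k=q.mean(0)-[512.4,-146];print(st[i,4],'local',k@ex,k@ey,cv2.minAreaRect(q))
"
```

```text
17.7 [0.50153776 0.16585661 0.21045316] [ 1.13075568 -0.65411429  0.09921829]
382 local -3.051923577880861 -0.4149374420165789 ((510.7823791503906, -143.09793090820312), (118.10598754882812, 38.9296875), 86.95999908447266)
51 local -79.24552552185058 -15.639428431701637 ((501.8243408203125, -65.58322143554688), (19.98551368713379, 22.12143898010254), 46.452877044677734)
```

View pics/ts4.png

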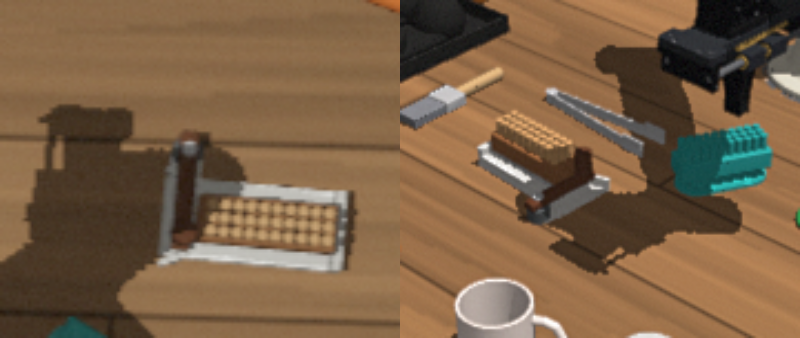

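The knob is now at local (-79, -16) mm, against an expected (-77, -16), and a firm stop was felt at 16.7 N. The brush is still home. Handing in.

```bash
python3 -c "
from h import *
print(r.finish_job())"
```

```text
the job is handed in; nothing more can be done
None
```

The boot brush is in the rail against its end stop, the keeper is turned across the open end, and the job is handed in at about 18 s. No verdict was reported.

- **Brush:** I picked up the tan brush with the steel foot and fed it in at the flared end. I slid it until the stop resisted with 19 N and the arm stopped moving, then released it.
- **Keeper:** My first turn, gripping the knob, fell short. The next picture put the keeper at about 1.44 rad, because the knob had slipped in the pads. I pushed it the rest of the way with shut fingers until its stop resisted with 16.7 N.
- **Last checks:** The knob measured 2 mm from its ideal closed position, which puts the keeper at about 1.54 rad or more. The gripper was well clear and touching nothing.
- **Disagreement:** The last picture put the brush about 3 mm short of home along the rail and 0.4 mm off sideways. The firm contact at the stop points to fully home. The knob reading was short by a similar 2 mm, so I take this as camera bias; it is within the 6 mm tolerance either way.
- **Other things:** I touched nothing else on the bench that I know of, but I did not measure the other objects' positions again at the end.

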